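# Bring up the duty desk in order

### The arm

A 7-joint arm with a two-finger parallel gripper is mounted at the origin on the work surface. World frame = base frame: x ahead of the robot, y to its left, z up, the work surface at z = 0. Lengths are in m, angles in rad, forces in N, time in s.
With the tool pointing down it reaches from about 0.4 to 0.875 m from the base axis. Payload 19.3 kg.
Tool frame: the origin (TCP) lies at the very end of the fingers, on their centre line; the grasp point (between the pads) lies 19 mm behind it (ctrl.pinch_z is the distance from the TCP to the grasp point, in m); y points along the fingers, z is the direction in which the jaws open and shut, and the axes are right-handed (so a half turn about y gives the same grasp; the last joint's range is limited). The gripper opens to 85 mm and grips with 20 to 120 N. Pads are 22 mm wide; open, the fingers measure 114 mm over their backs; the gripper's body (76 mm by 85 mm) begins 54 mm behind the grasp point. The pads swing forward as they close: fully open they stand 13 mm farther back than shut.
Start: joints at [-1.374, 0.521, -0.036, 1.599, 0.021, 1.021, -0.113], TCP at [0.165, 0.603, 0.231] pointing down, gripper open.
Joint ranges: [-2.91, 2.91], [-0.3, 2.13], [-1.5, 1.42], [0.17, 2.43], [-1.26, 4.41], [0.16, 1.93], [-2.52, 2.52]. Speed limits (rad/s): [1.89, 1.89, 2.39, 2.39, 3.01, 3.01, 3.01].

### API

Orientations are given as [roll, pitch, yaw] about the fixed x, y, z axes, in that order (R = Rz(yaw) Ry(pitch) Rx(roll)).
In Python, from rig import readout, camera, camera_info, ctrl gives the robot as it stands. The module is installed in compiled form; this text tells all that it offers.
- The arm moves only by the tool jog_arm, never from a script. Its argument "deltas" is a list of rows, each a list of 5 numbers: the shift along the tool's x, y, z scaled (see below), then the turn about the tool's y scaled (see below), then the closure, from -1 (fully open) to 1 (shut). In form: [[x, y, z, twist, hand], ...]. A call has 1 to 12 rows; each row is the pose to reach, as a shift and turn from the pose commanded when the call began, along the tool's axes at that moment; what a row does not reach only later rows make up. The controller multiplies each number of a shift by 120 mm and each number of a turn by 60 degrees. A row lasts 1/12 s, in which the tool goes at most 41.7 mm and 7.16 degrees, less where a joint would pass 70% of its speed; a pose out of reach is approached as far as the arm can. A call with a number of a shift or a turn outside -1 to 1 is refused whole. A call with a gripper value outside its range is refused whole. The fingers move at their own pace and stop on an object; the grip force is fixed at half the most. Time passes only in rows, so rows that repeat a pose let the fingers close. It gives the time, the measured TCP pose, the force and the opening at its end, in the units of the state.
- readout.read_state(): the state, without advancing time (a new reading comes with each control period).
- camera(name): name is "scene" or "top"; returns (picture, depth): 400x640x3 uint8, red, green, blue; 400x640 float32, m along the optical axis (not along the pixel's ray), 0 where there is no reading.
- camera_info(name): a dict with "mtx" (3x3 intrinsics, pixels), "world_from_camera" (4x4, takes a point from camera to world coordinates). Camera axes: x right, y up, looking along -z (the intrinsics and any distortion apply to the point x, -y, -z); pixel columns grow to the right and rows downward; lengths in m; the calibration is good to about 2 mm. A picture is of the moment at which its call begins. camera_info takes no time and is no camera call.
- ctrl.finish_job(): hands the job in, once; it reports no verdict.
The state is a dict: "t": time; "joint_positions": joint angles; "qd": joint speeds; "joint_efforts": joint torques, N m; "ee_pos": TCP position; "tcp_rot": TCP orientation; "ft_force": force on the tool from outside, world axes, zero at the start; "moment": the same for the moment, N m; "grip_width": opening from 0.0 (shut) to 1.0 (fully open).
Only numpy, scipy, OpenCV 4.12 (cv2) and the standard library are available. Lean on these libraries where they do the work, as an engineer would, in place of code of your own. Each camera call takes 0.05 s, during which the arm holds its last target. There are 200 camera calls.

### The job

Bring up the duty desk with light fingertip presses, in this order: press down the raised half of the rocker on the power bar so that it stays switched over, then the same on the network unit, then press the round start button down and let it come up again. Press gently, pick nothing up, do not push the network unit or the start button out of place, and leave the mug, the radio handset and the mouse where they are.

Things in the scene. Friction and masses are not known exactly. Their poses are not given: they have to be found in the camera images.
- power_bar: White multi-socket power bar fixed to the desk, 260 x 62 x 42 mm (x, y, z), three round sockets along its top and a rocker switch near its -x end. Origin: centre of its underside; x along the bar towards the sockets' end, z up.
- bar_rocker (a joint): Rocker on top of the power bar: two flat 26 x 26 mm paddles in a shallow V, pivot along the bar's y at [-88, 0, 48] mm. 0 rad = off: the -x paddle is level, the +x one (towards the sockets) rises outwards at 0.30 rad, outer edge 8 mm above the pivot. 0.30 = fully on: that paddle is level. On counts above 0.24. About 3 N turns it; it stays. Over 4 N the whole switch sinks (4 mm at 14 N) and comes back.
- bar_rocker_press (a point): Spot to press on the power bar's rocker: on the top face of the raised paddle, on its middle line, 17 mm out from the pivot. Moves with the rocker: 53 mm above the desk when off, 48 mm when fully on. Its x axis points horizontally (at joint value 0) from the pivot to the paddle's outer edge.
- network_unit: Flat black network box standing loose on the desk on rubber feet, about 0.8 kg, 180 x 140 x 40 mm (x, y, z), cooling slots on top and two stub aerials at its +x edge (at x = 75, y = +-50 mm) reaching 131 mm above the desk. Origin: centre of its underside, z up.
- net_rocker (a joint): Rocker on top of the network unit, same kind, size, forces and sinking seat as the power bar's, but set crosswise: pivot along the unit's x, at [-50, 25, 46] mm in the unit's frame. 0 rad = off: the paddle on the unit's +y side is raised at 0.30 rad; 0.30 = fully on: that paddle is level. Counts as on above 0.24; stays where it is left.
- net_rocker_press (a point): Spot to press on the network unit's rocker: on the top face of the raised paddle, on its middle line, 17 mm out from the pivot. Moves with the rocker: 51 mm above the desk when off, 46 mm when fully on. Its x axis points horizontally (at joint value 0) from the pivot to the paddle's outer edge.
- start_puck: Wireless start button of the computer: a round aluminium puck standing loose on the desk, about 0.3 kg, 68 mm across and 24 mm high, with a round black cap on top. Origin: centre of its underside, z up.
- start_cap (a joint): Travel of the start button's cap: 0 m = up, 0.008 m = fully down. Sprung: about 1 N to start it, 4.5 N at 4 mm, 8 N fully down; it springs back up. Counts as pressed from 0.004.
- start_top (a point): Centre of the top face of the start button's cap, 44 mm across; 35 mm above the desk when up, 27 mm when fully down. Moves with the cap.
- mug: White mug, 76 mm across and 92 mm high with a handle on its +y side, standing between the robot and the work. Not part of the job. Origin: centre of its underside.
- handset: Black radio handset lying on its back, 115 x 55 x 34 mm plus a 90 mm aerial in its +x direction. Not part of the job. Origin: centre of the underside of its case.
- mouse: Black computer mouse, 100 x 58 x 33 mm (x, y, z), lying some 120 mm from the start button. Not part of the job. Origin: centre of its underside.

How it is judged:
By the outcome, as a careful person would: the job done as asked, in the order asked, and still so for the second after the job is handed in, with the robot touching nothing.
It also fails if it takes over 64 s, if anything falls off the work surface, if the arm or the gripper's body presses on something with over 40 N, if the wrist force passes 120 N, or if a joint passes its speed limit or range.

## Working session

There is one attempt and no reset: what is moved stays moved. The work goes in short steps, Python scripts to look and compute and a tool call to move; the robot and the scene stay as the last step left them, time stands still between calls to the robot, and variables do not carry over. Pictures are saved under pics/ and viewed, about 8 in all and at most 12, crops included, and the job is handed in when it is done.

Besides the shell and the picture viewer there is one more tool, called after ">>>" in YAML: its name, and indented under it one key for each argument. jog_arm: Moves the arm, as the interface text tells. Shifts and turns lie within -1 to 1; 1 stands for 120 mm of shift or 60 degrees of turn. Its arguments: {"type":"object","properties":{"deltas":{"type":"array","items":{"type":"array","items":{"type":"number"}}}},"required":["deltas"]}

```bash
mkdir -p pics
cat > h.py <<'E'
import numpy as np, cv2
from rig import readout, camera, camera_info, ctrl
def cloud(name,d):
    i=camera_info(name);K=np.array(i["mtx"]);T=np.array(i["world_from_camera"])
    v,u=np.mgrid[0:400,0:640]
    P=np.stack([(u-K[0,2])/K[0,0]*d,-(v-K[1,2])/K[1,1]*d,-d,np.ones_like(d)],-1)
    return (P@T.T)[...,:3]
E
python3 - <<'E'
from h import *
s=readout.read_state(); print(s)
for n in("top","scene"):
    p,d=camera(n); i=camera_info(n); print(n,i)
    cv2.imwrite(f"pics/{n}0.png",p[...,::-1]); np.savez(f"{n}0.npz",p=p,d=d)
E
```

```text
{'t': 0.0, 'joint_positions': array([-1.37419678,  0.52204928, -0.03632632,  1.59996066,  0.02118752,
        1.02108284, -0.11280694]), 'qd': array([ 0.00030671,  0.00145184,  0.00092433,  0.00131518, -0.00023007,
        0.00072589, -0.00030336]), 'joint_efforts': array([ 8.35201754e-04, -9.27099681e+01,  1.98067591e+00, -3.69935524e+01,
        1.80401676e-02,  8.22871778e-03,  1.65792602e-05]), 'ee_pos': array([0.16472666, 0.60257708, 0.23072071]), 'tcp_rot': array([-1.57190995e+00, -6.77220884e-05, -2.66824745e-01]), 'ft_force': array([ 0.21625381,  0.47627293, -0.29557651]), 'moment': array([-0.03608565, -0.00432927,  0.04331476]), 'grip_width': 1.000862180392879}
top {'mtx': array([[384.92258916,   0.        , 325.29286679],
       [  0.        , 384.92258916, 201.75954668],
       [  0.        ,   0.        ,   1.        ]]), 'world_from_camera': array([[ 0.00915875,  0.99777435, -0.06604902,  0.50105081],
       [-0.99980958,  0.01027561,  0.0165898 ,  0.00546211],
       [ 0.01723157,  0.0658845 ,  0.99767846,  1.14489515],
       [ 0.        ,  0.        ,  0.        ,  1.        ]])}
scene {'mtx': array([[420.74333274,   0.        , 319.55586733],
       [  0.        , 420.74333274, 196.11583666],
       [  0.        ,   0.        ,   1.        ]]), 'world_from_camera': array([[ 0.78996695, -0.326258  ,  0.51914154,  1.15854552],
       [ 0.61292165,  0.39711029, -0.68310356, -0.751619  ],
       [ 0.01671155,  0.85782232,  0.51367459,  0.64892073],
       [ 0.        ,  0.        ,  0.        ,  1.        ]])}
```

View pics/top0.png

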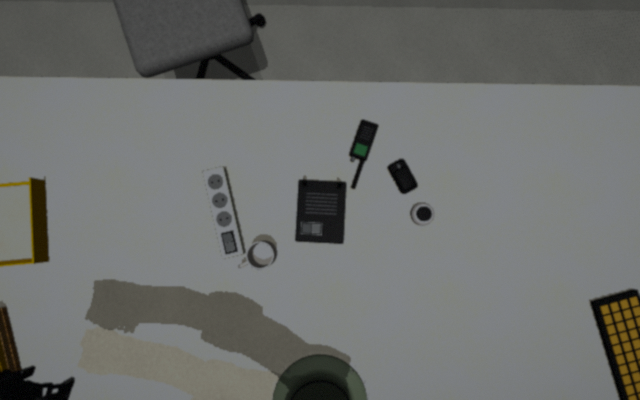

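View pics/scene0.png

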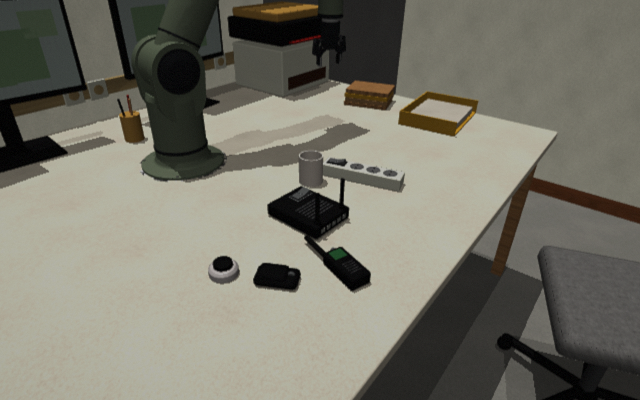

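The top view shows the power bar around (222,212) with its rocker at (229,243). The network unit is at (321,211) with its rocker at (311,229), the puck at (423,214) and the mug at (262,251). The scene view agrees. Next I'll measure from an enlarged crop and the depth.

Run:
```python
from h import *
z=np.load("top0.npz");p,d=z["p"],z["d"];W=cloud("top",d)
crop=p[150:270,195:445]; c=cv2.resize(np.clip(crop.astype(float)*1.6,0,255).astype(np.uint8)[...,::-1],None,fx=3.2,fy=3.2,interpolation=cv2.INTER_CUBIC)
cv2.imwrite("pics/crop0.png",c)
t=W[...,2]; print("desk z",np.median(t[280:330,420:560]),np.median(t[260:275,420:560]),np.median(t[110:150,230:330]))
m=((t>0.012)&(d>0)).astype(np.uint8); m[:,:195]=0;m[:,450:]=0;m[:100]=0;m[290:]=0
n,l,st,ce=cv2.connectedComponentsWithStats(m)
for k in range(1,n):
    if st[k,4]<60: continue
    Q=W[l==k]; r=cv2.minAreaRect((Q[:,:2]*1000).astype(np.float32))
    print(k,st[k],"med z",np.median(Q[:,2]).round(3),"max",Q[:,2].max().round(3),"rect",np.round(r[0],1),np.round(r[1],1),round(r[2],1))
# height maps of the rockers
np.set_printoptions(linewidth=250)
print((t[228:262,216:244]*1000).astype(int)); print((t[216:242,296:328]*1000).astype(int))
```

```text
desk z 0.0015100075343887909 0.0013184952990513699 -0.0001465458596382474
1 [349 119  30  70 889] med z 0.033 max 0.039 rect [ 718.2 -110.4] [ 55.1 203.4] 71.3
2 [388 158  30  36 633] med z 0.03 max 0.038 rect [ 655.8 -242. ] [98.4 58.4] 28.0
3 [ 203  166   74  103 2523] med z 0.043 max 0.096 rect [515.1 261.2] [331.1 137.9] 33.4
4 [ 295  179   52   65 3017] med z 0.041 max 0.134 rect [548.3   0. ] [140.2 180.2] 87.6
5 [411 202  24  23 421] med z 0.026 max 0.041 rect [ 544.8 -299.8] [66.2 66.5] 14.7
[[  45   41   41   37   39   41   43   42   39   40   41   40   47   44   42   39   42   43   43   40   41   40   33   16    0    0   -3    0]
 [  41   38   37   40   46   43   43   40   43   44   45   45   42   43   39   44   40   41   42   42   40   41   35   25   11    0    1    0]
 [  42   43   37   42   44   41   39   42   42   43   39   42   40   38   40   44   44   42   42   39   41   43   35   27   12    1   -3    2]
 [  43   45   42   41   42   41   40   42   40   41   42   39   44   41   41   46   47   43   43   44   42   41   37   31   13    0    2   -2]
 [  41   45   38   43  
[... 7806 characters left out ...]
9   40   40   35   38   43   40   40   39   42]
 [  38   37   36   43   43   40   41   41   41   38   43   37   41   43   43   39   37   39   38   41   41   42   38   38   41   42   43   40   42   44   42   38]
 [  36   38   44   40   39   40   38   41   39   39   42   41   38   41   35   37   41   39   41   39   41   40   40   42   40   39   37   42   36   38   41   39]
 [  41   40   37   39   36   38   42   36   38   41   39   39   40   41   39   38   39   41   41   41   40   43   35   40   37   35   41   41   43   40   41   38]
 [   0   35   35   38   36   37   38   34   36   42   38   38   41   41   38   35   38   39   42   35   38   37   40   42   39   42   40   42   41   41   40   39]]
```

View pics/crop0.png

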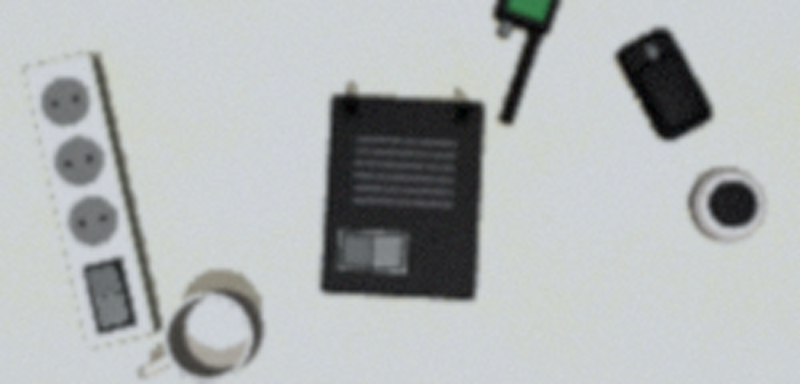

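The crop shows both rockers clearly: the bar's at crop (108,295), with its upper half raised, and the network unit's at (372,250), with its left half raised. The cap is at (733,204) and the mug at (215,333). Now I'll fit the poses.

Run:
```python
from h import *
z=np.load("top0.npz");p,d=z["p"],z["d"];W=cloud("top",d);t=cv2.medianBlur(W[...,2].astype(np.float32),3)
sub=lambda m:np.argwhere(m)
def rect(m,name):
    Q=W[m]; Q=Q[(Q[:,2]<.2)]; r=cv2.minAreaRect((Q[:,:2]*1000).astype(np.float32)); print(name,len(Q),np.round(r[0],1),np.round(r[1],1),round(r[2],1),"mean",(Q.mean(0)*1000).round(1)); return Q
v,u=np.mgrid[0:400,0:640]
# bar: top face, rows above the mug
m=(t>.036)&(t<.062)&(u<246)&(u>198)&(v>160)&(v<252)
Q=rect(m,"bar top part")
q=(Q[:,:2]-Q[:,:2].mean(0));a=np.linalg.svd(q,full_matrices=False)[2][0];a*=np.sign(a[0]);by=np.arctan2(a[1],a[0]);print("bar yaw pca",np.degrees(by))
# edges in bar direction (left edge = visible): refine yaw
R=np.array([[np.cos(by),-np.sin(by)],[np.sin(by),np.cos(by)]])
m2=(t>.036)&(t<.062)&(u<243)&(u>198)&(v>160)&(v<265)
L=W[m2][:,:2]@R*1000
print("bar frame x range",np.percentile(L[:,0],[0.3,1,99,99.7]),"y",np.percentile(L[:,1],[1,3,97,99]))
far=np.percentile(L[:,0],99.7); yc=np.mean(np.percentile(L[:,1],[1.5,98.5]))
print("press from bar", R@np.array([far-130-88+17,yc]))
mr=(t>.0462)&(u<240)&(u>216)&(v>228)&(v<252); rect(mr,"bar rocker")
mr=(t>.0435)&(u<323)&(u>300)&(v>221)&(v<234); rect(mr,"net rocker")
y=np.radians(-2.4);Rn=np.array([[np.cos(y),-np.sin(y)],[np.sin(y),np.cos(y)]])
print("net pivot",np.array([548.3,0])+Rn@[-50,25],"press",np.array([548.3,0])+Rn@[-50,42])
mc=(t>.0305)&(u>408)&(u<438)&(v>200)&(v<228); rect(mc,"cap")
mm=(t>.075)&(u>240)&(u<285)&(v>225)&(v<275); rect(mm,"mug rim")
```

```text
bar top part 1873 [546.8 281.5] [252.6  63.2] 14.3 mean [548.6 280.9  43.1]
bar yaw pca 14.942113962713622
bar frame x range [468.27190812 470.3317447  722.9868984  725.64708449] y [100.20276671 101.60138783 159.65381391 161.49881084]
press from bar [473.22111516 261.50436963]
bar rocker 178 [459.4 259.1] [53.7 28.5] 12.0 mean [460.4 258.7  50.2]
net rocker 200 [498.5  27.3] [28.5 57.1] 0.5 mean [499.1  28.   47.8]
net pivot [499.39074984  27.07185344] press [500.10263595  44.05694155]
cap 178 [ 544.8 -298.6] [40.8 41.7] 1.2 mean [ 544.8 -299.5   35.6]
mug rim 206 [426.1 171.6] [89.5 73.4] 86.9 mean [421.7 171.5  87.3]
```

>>> jog_arm:
  deltas:
    - [0.25,0,-0.16,0,1]
    - [0.5,0,-0.32,0,1]
    - [0.75,0,-0.48,0,1]
    - [1,0,-0.64,0,1]
    - [1,0,-0.64,0,1]

```text
t: 0.52
ee_pos: [0.2656, 0.4919, 0.2313]
tcp_rot: [-1.573, -0.003, -0.274]
ft_force: [0.7, -0.7, 0.8]
grip_width: 0.297
```

>>> jog_arm:
  deltas:
    - [0.25,0,-0.16,0,1]
    - [0.5,0,-0.32,0,1]
    - [0.75,0,-0.48,0,1]
    - [1,0,-0.64,0,1]
    - [1,0,-0.64,0,1]

```text
t: 0.93
ee_pos: [0.3604, 0.3859, 0.2313]
tcp_rot: [-1.573, -0.002, -0.274]
ft_force: [0.5, -0.3, 0.5]
grip_width: 0.003
```

>>> jog_arm:
  deltas:
    - [0.25,0,-0.16,0,1]
    - [0.5,0,-0.32,0,1]
    - [0.75,0,-0.48,0,1]
    - [1,0,-0.64,0,1]
    - [1,0,-0.64,0.1,1]
    - [1,0,-0.64,0.2,1]

```text
t: 1.43
ee_pos: [0.4527, 0.2835, 0.2311]
tcp_rot: [-1.571, -0.0, -0.485]
ft_force: [-0.3, 0.8, -0.6]
grip_width: 0.004
```

>>> jog_arm:
  deltas:
    - [0.26,0.1,-0.07,0.1,1]
    - [0.26,0.3,-0.07,0.2,1]
    - [0.26,0.5,-0.07,0.3,1]
    - [0.26,0.7,-0.07,0.4,1]
    - [0.26,0.83,-0.07,0.5,1]
    - [0.26,0.83,-0.07,0.6,1]
    - [0.26,0.83,-0.07,0.7,1]
    - [0.26,0.83,-0.07,0.8,1]
    - [0.26,0.83,-0.07,0.8,1]
    - [0.26,0.83,-0.07,0.8,1]
    - [0.26,0.83,-0.07,0.8,1]

```text
t: 2.35
ee_pos: [0.4751, 0.264, 0.1316]
tcp_rot: [-1.571, -0.0, -1.31]
ft_force: [-0.1, -0.1, 0.7]
grip_width: -0.003
```

Run:
```python
from h import *
s=readout.read_state();print(s["ee_pos"],s["tcp_rot"],s["ft_force"])
p,d=camera("scene");q,e=camera("top")
cv2.imwrite("pics/a.png",np.hstack([cv2.resize(p[100:220,250:420],None,fx=2.8,fy=2.8)[...,::-1],cv2.resize(q[180:300,190:300],None,fx=2.8,fy=2.8)[...,::-1]]))
```

```text
[0.47506782 0.26404415 0.13164245] [-1.57094385e+00 -5.87914875e-05 -1.31015551e+00] [-0.13388779 -0.12882256  0.68877402]
```

View pics/a.png

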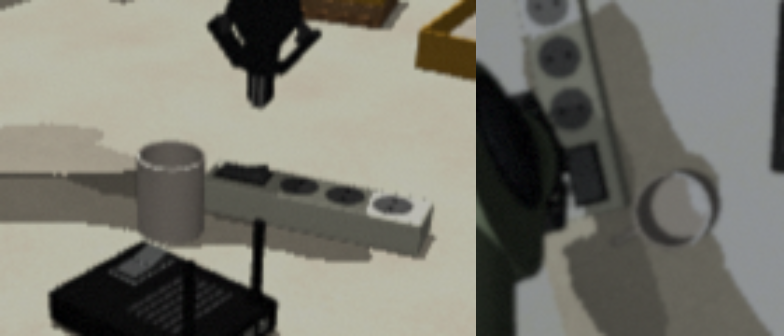

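The scene picture shows the closed fingertips, around composite (260,100), above the bar with the linkage clear of the mug. In the top view the rocker at (588,175) isn't covered. I'll go down slowly.

>>> jog_arm:
  deltas:
    - [0,0.2,0,0,1]
    - [0,0.4,0,0,1]
    - [0,0.54,0,0,1]
    - [0,0.6,0,0,1]
    - [0,0.6,0,0,1]
    - [0,0.62,0,0,1]
    - [0,0.62,0,0,1]
    - [0,0.62,0,0,1]

```text
t: 3.12
ee_pos: [0.4756, 0.2642, 0.0582]
tcp_rot: [-1.57, 0.0, -1.314]
ft_force: [1.0, 0.3, -0.4]
grip_width: 0.001
```

>>> jog_arm:
  deltas:
    - [0,0.01,0,0,1]
    - [0,0.02,0,0,1]
    - [0,0.03,0,0,1]
    - [0,0.03,0,0,1]
    - [0,0.03,0,0,1]

```text
t: 3.53
ee_pos: [0.4753, 0.264, 0.0538]
tcp_rot: [-1.571, 0.0, -1.314]
ft_force: [0.3, 0.6, 1.9]
grip_width: 0.001
```

Contact has begun, at about the expected height.

>>> jog_arm:
  deltas:
    - [0,0.01,0,0,1]
    - [0,0.02,0,0,1]
    - [0,0.03,0,0,1]
    - [0,0.03,0,0,1]
    - [0,0.03,0,0,1]

```text
t: 3.95
ee_pos: [0.475, 0.2638, 0.0499]
tcp_rot: [-1.571, -0.0, -1.314]
ft_force: [-0.0, 0.0, -0.2]
grip_width: 0.002
```

>>> jog_arm:
  deltas:
    - [0,0.008,0,0,1]
    - [0,0.016,0,0,1]
    - [0,0.016,0,0,1]
    - [0,0.016,0,0,1]

```text
t: 4.28
ee_pos: [0.4751, 0.2638, 0.0481]
tcp_rot: [-1.571, -0.0, -1.314]
ft_force: [-0.0, -0.6, 0.0]
grip_width: -0.004
```

>>> jog_arm:
  deltas:
    - [0,0.008,0,0,1]
    - [0,0.008,0,0,1]
    - [0,0.008,0,0,1]

```text
t: 4.53
ee_pos: [0.4751, 0.2638, 0.0472]
tcp_rot: [-1.571, -0.0, -1.314]
ft_force: [-1.4, -0.1, 5.7]
grip_width: -0.002
```

>>> jog_arm:
  deltas:
    - [0,0.006,0,0,1]
    - [0,0.006,0,0,1]
    - [0,0.006,0,0,1]

```text
t: 4.78
ee_pos: [0.4751, 0.2639, 0.0466]
tcp_rot: [-1.571, 0.0, -1.314]
ft_force: [-1.9, -0.3, 6.7]
grip_width: -0.002
```

The rocker has bottomed out at 6.7 N. Lifting off and moving to the network unit.

>>> jog_arm:
  deltas:
    - [0,-0.1,0,0,1]
    - [0,-0.4,0,0,1]
    - [0,-0.7,0,0,1]
    - [0,-1,0,0,1]
    - [0,-1,0,0,1]
    - [0,-1,0,0,1]

```text
t: 5.28
ee_pos: [0.4759, 0.2645, 0.169]
tcp_rot: [-1.567, 0.002, -1.314]
ft_force: [-0.2, -0.1, -0.1]
grip_width: -0.002
```

>>> jog_arm:
  deltas:
    - [0.25,0,-0.04,0,1]
    - [0.5,0,-0.07,0,1]
    - [0.75,0,-0.1,0,1]
    - [1,0,-0.14,0,1]
    - [1,0,-0.14,0,1]

```text
t: 5.7
ee_pos: [0.4894, 0.1377, 0.1663]
tcp_rot: [-1.572, -0.002, -1.32]
ft_force: [1.1, -1.9, 1.6]
grip_width: 0.002
```

>>> jog_arm:
  deltas:
    - [0.25,0,-0.04,-0.1,1]
    - [0.5,0,-0.07,-0.2,1]
    - [0.75,0,-0.1,-0.3,1]
    - [0.83,0,-0.12,-0.4,1]
    - [0.83,0,-0.12,-0.5,1]
    - [0.83,0,-0.12,-0.6,1]
    - [0.83,0,-0.12,-0.7,1]
    - [0.83,0,-0.12,-0.8,1]
    - [0.83,0,-0.12,-0.9,1]
    - [0.83,0,-0.12,-1,1]
    - [0.83,0,-0.12,-1,1]

```text
t: 6.62
ee_pos: [0.5003, 0.0436, 0.166]
tcp_rot: [-1.571, 0.001, -0.262]
ft_force: [-0.4, -0.4, -0.6]
grip_width: 0.003
```

>>> jog_arm:
  deltas:
    - [0,0,0,-0.1,1]
    - [0,0,0,-0.2,1]
    - [0,0,0,-0.21,1]
    - [0,0,0,-0.21,1]
    - [0,0,0,-0.21,1]

```text
t: 7.03
ee_pos: [0.5006, 0.0436, 0.1663]
tcp_rot: [-1.571, 0.0, -0.052]
ft_force: [0.3, -0.9, -0.1]
grip_width: -0.007
```

Run:
```python
from h import *
s=readout.read_state();print(s["ee_pos"],s["tcp_rot"],s["ft_force"])
q,e=camera("top");p,d=camera("scene")
W=cloud("top",e);np.set_printoptions(linewidth=200)
t=cv2.medianBlur(W[...,2].astype(np.float32),3);print((t[230:254:2,220:240:2]*1000).astype(int))
cv2.imwrite("pics/b.png",np.hstack([cv2.resize(p[100:240,250:420],None,fx=2.4,fy=2.4)[...,::-1],cv2.resize(q[160:300,195:345],None,fx=2.4,fy=2.4)[...,::-1]]))
```

```text
[0.50059749 0.04356816 0.16631532] [-1.57089170e+00  4.95984409e-04 -5.20243732e-02] [ 0.2734293  -0.85551377 -0.06694278]
[[42 42 40 40 42 41 41 42 43 41]
 [42 41 42 44 45 45 45 42 42 40]
 [42 44 47 48 48 48 44 42 42 39]
 [42 44 47 48 48 49 46 43 43 41]
 [42 42 47 48 48 47 46 43 41 42]
 [42 43 47 49 48 48 47 45 44 41]
 [42 43 48 48 48 48 51 44 42 43]
 [41 43 44 50 50 50 50 46 43 42]
 [38 43 44 52 52 52 52 48 44 42]
 [40 41 42 52 52 54 54 54 44 43]
 [ 1 41 43 53 55 55 54 49 44 43]
 [ 1 42 42 46 47 44 43 42 42 41]]
```

View pics/b.png

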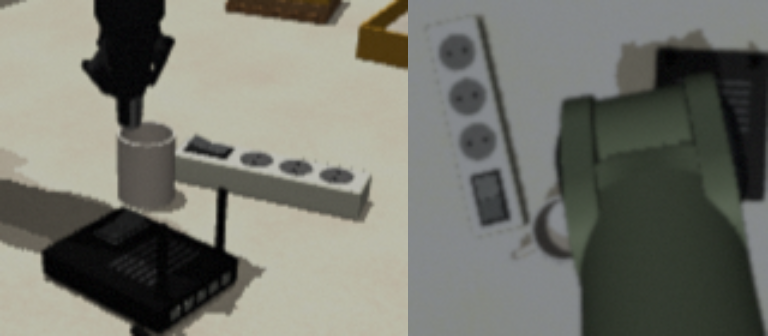

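The depth map shows the bar rocker fully over: the socket-side paddle is level at 48 mm and the other side is up. The tool is above the network rocker, so I'll descend.

>>> jog_arm:
  deltas:
    - [0,0.2,0,0,1]
    - [0,0.45,0,0,1]
    - [0,0.7,0,0,1]
    - [0,0.83,0,0,1]
    - [0,0.89,0,0,1]
    - [0,0.91,0,0,1]
    - [0,0.91,0,0,1]
    - [0,0.91,0,0,1]

```text
t: 7.8
ee_pos: [0.5014, 0.0437, 0.0582]
tcp_rot: [-1.571, -0.001, -0.047]
ft_force: [-0.2, -0.7, -0.1]
grip_width: 0.001
```

>>> jog_arm:
  deltas:
    - [0,0.01,0,0,1]
    - [0,0.02,0,0,1]
    - [0,0.03,0,0,1]
    - [0,0.04,0,0,1]
    - [0,0.04,0,0,1]
    - [0,0.04,0,0,1]

```text
t: 8.3
ee_pos: [0.5008, 0.0436, 0.0525]
tcp_rot: [-1.571, -0.0, -0.047]
ft_force: [0.9, 0.1, 0.6]
grip_width: -0.002
```

>>> jog_arm:
  deltas:
    - [0,0.01,0,0,1]
    - [0,0.02,0,0,1]
    - [0,0.03,0,0,1]
    - [0,0.03,0,0,1]
    - [0,0.03,0,0,1]

```text
t: 8.72
ee_pos: [0.5007, 0.0435, 0.0488]
tcp_rot: [-1.571, 0.0, -0.047]
ft_force: [0.7, 0.6, 0.3]
grip_width: -0.0
```

>>> jog_arm:
  deltas:
    - [0,0.01,0,0,1]
    - [0,0.02,0,0,1]
    - [0,0.02,0,0,1]
    - [0,0.02,0,0,1]

```text
t: 9.05
ee_pos: [0.5007, 0.0435, 0.0464]
tcp_rot: [-1.571, 0.0, -0.047]
ft_force: [0.2, 0.6, -0.1]
grip_width: 0.002
```

>>> jog_arm:
  deltas:
    - [0,0.008,0,0,1]
    - [0,0.008,0,0,1]
    - [0,0.008,0,0,1]

```text
t: 9.3
ee_pos: [0.5007, 0.0435, 0.0456]
tcp_rot: [-1.571, 0.0, -0.047]
ft_force: [-1.4, -0.5, 4.6]
grip_width: 0.001
```

>>> jog_arm:
  deltas:
    - [0,0.007,0,0,1]
    - [0,0.007,0,0,1]
    - [0,0.007,0,0,1]

```text
t: 9.55
ee_pos: [0.5007, 0.0435, 0.0448]
tcp_rot: [-1.571, 0.0, -0.047]
ft_force: [-1.3, -1.3, 7.4]
grip_width: -0.004
```

>>> jog_arm:
  deltas:
    - [0,-0.1,0,0,1]
    - [0,-0.4,0,0,1]
    - [0,-0.7,0,0,1]
    - [0,-1,0,0,1]
    - [0,-1,0,0,1]
    - [0,-1,0,0,1]

```text
t: 10.05
ee_pos: [0.5017, 0.0437, 0.1665]
tcp_rot: [-1.57, -0.004, -0.047]
ft_force: [-0.9, 0.3, -0.5]
grip_width: 0.002
```

>>> jog_arm:
  deltas:
    - [0.04,0,-0.25,0,1]
    - [0.08,0,-0.5,0,1]
    - [0.12,0,-0.75,0,1]
    - [0.17,0,-0.95,0,1]
    - [0.17,0,-0.95,0,1]

```text
t: 10.47
ee_pos: [0.5155, -0.0763, 0.1636]
tcp_rot: [-1.573, 0.001, -0.052]
ft_force: [-0.3, -1.3, 0.6]
grip_width: -0.001
```

>>> jog_arm:
  deltas:
    - [0.04,0,-0.25,0,1]
    - [0.08,0,-0.5,0,1]
    - [0.12,0,-0.75,0,1]
    - [0.17,0,-0.95,0,1]
    - [0.17,0,-0.95,0,1]

```text
t: 10.88
ee_pos: [0.5303, -0.1909, 0.1635]
tcp_rot: [-1.573, 0.001, -0.052]
ft_force: [-1.5, 0.2, -0.9]
grip_width: 0.0
```

>>> jog_arm:
  deltas:
    - [0.04,0,-0.25,0,1]
    - [0.08,0,-0.5,0,1]
    - [0.12,0,-0.75,0,1]
    - [0.17,0,-0.94,0,1]
    - [0.17,0,-0.94,0,1]
    - [0.17,0,-0.94,0,1]
    - [0.17,0,-0.94,0,1]

```text
t: 11.47
ee_pos: [0.5457, -0.2984, 0.1637]
tcp_rot: [-1.57, 0.001, -0.046]
ft_force: [0.6, 0.4, -0.6]
grip_width: -0.001
```

Run:
```python
from h import *
s=readout.read_state();print(s["ee_pos"],s["tcp_rot"],s["ft_force"])
q,e=camera("top");p,d=camera("scene")
W=cloud("top",e);np.set_printoptions(linewidth=200)
t=cv2.medianBlur(W[...,2].astype(np.float32),3);print((t[222:236:2,300:324:2]*1000).astype(int));print((t[230:254:3,220:240:3]*1000).astype(int))
m=(t>.012)&(t<.15);m[:,:292]=0;m[:,350:]=0;m[:174]=0;m[250:]=0
n,l,st,ce=cv2.connectedComponentsWithStats(m.astype(np.uint8));k=l[215,330];Q=W[l==k];Q=Q[Q[:,2]<.2];print(cv2.minAreaRect((Q[:,:2]*1000).astype(np.float32)))
cv2.imwrite("pics/c.png",np.hstack([cv2.resize(p[180:320,170:340],None,fx=2.4,fy=2.4)[...,::-1],cv2.resize(q[150:290,285:435],None,fx=2.4,fy=2.4)[...,::-1]]))
```

```text
[ 0.54569333 -0.29841075  0.16365337] [-1.56964102e+00  1.44047454e-03 -4.62772663e-02] [ 0.60093934  0.40309481 -0.58396218]
[[40 42 42 42 41 41 41 41 40 40 40 40]
 [40 42 46 45 45 46 46 47 49 53 45 42]
 [41 45 45 45 46 46 47 47 49 53 53 42]
 [41 43 46 46 46 45 46 48 49 52 50 42]
 [40 45 47 47 46 45 45 47 50 52 50 41]
 [40 42 44 46 44 44 44 47 49 50 44 41]
 [39 40 40 42 41 41 41 41 41 39 39 41]]
[[41 42 42 42 43 40 37]
 [40 44 47 47 43 43 41]
 [41 48 47 48 47 41 41]
 [44 44 48 48 47 44 41]
 [43 42 48 50 49 45 42]
 [42 42 50 52 52 44 41]
 [40 42 53 54 55 43 42]
 [ 0 41 49 50 45 44 42]]
((548.1220092773438, -0.05210113525390625), (140.034912109375, 180.09017944335938), 87.71082305908203)
```

View pics/c.png

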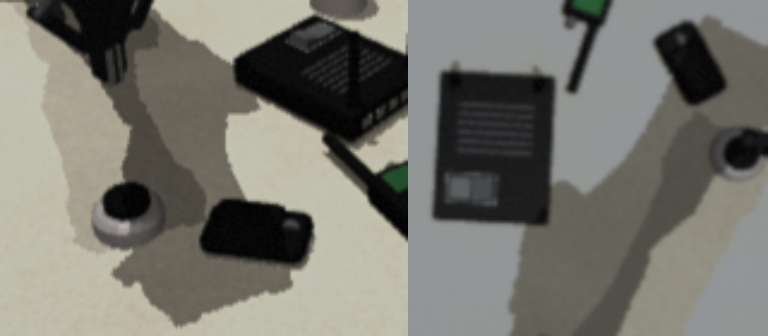

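The network rocker is over, with its +y paddle level at 46 mm, and the unit hasn't moved. The fingertips are over the puck, seen at composite (128,205) in the scene view and (740,150) in the top view. Descending to the cap.

>>> jog_arm:
  deltas:
    - [0,0.2,0,0,1]
    - [0,0.45,0,0,1]
    - [0,0.7,0,0,1]
    - [0,0.88,0,0,1]
    - [0,0.96,0,0,1]
    - [0,0.98,0,0,1]
    - [0,0.98,0,0,1]
    - [0,0.98,0,0,1]

```text
t: 12.23
ee_pos: [0.5466, -0.2998, 0.0484]
tcp_rot: [-1.571, -0.002, -0.047]
ft_force: [-0.2, -0.2, 0.5]
grip_width: 0.001
```

>>> jog_arm:
  deltas:
    - [0,0.03,0,0,1]
    - [0,0.05,0,0,1]
    - [0,0.07,0,0,1]
    - [0,0.08,0,0,1]
    - [0,0.08,0,0,1]
    - [0,0.08,0,0,1]

```text
t: 12.73
ee_pos: [0.5459, -0.2997, 0.0375]
tcp_rot: [-1.571, 0.0, -0.047]
ft_force: [-0.1, 0.6, -0.2]
grip_width: -0.002
```

>>> jog_arm:
  deltas:
    - [0,0.01,0,0,1]
    - [0,0.02,0,0,1]
    - [0,0.03,0,0,1]
    - [0,0.03,0,0,1]
    - [0,0.03,0,0,1]

```text
t: 13.15
ee_pos: [0.546, -0.2998, 0.0339]
tcp_rot: [-1.571, -0.0, -0.047]
ft_force: [0.3, -0.2, 1.9]
grip_width: -0.0
```

Contact. Going down another 5 mm.

>>> jog_arm:
  deltas:
    - [0,0.01,0,0,1]
    - [0,0.02,0,0,1]
    - [0,0.03,0,0,1]
    - [0,0.04,0,0,1]
    - [0,0.04,0,0,1]
    - [0,0.04,0,0,1]

```text
t: 13.65
ee_pos: [0.546, -0.2998, 0.0292]
tcp_rot: [-1.571, -0.0, -0.047]
ft_force: [-1.5, -0.5, 6.8]
grip_width: -0.005
```

That's about 6 mm of travel at 6.8 N, past the 4 mm needed. Releasing.

>>> jog_arm:
  deltas:
    - [0,-0.03,0,0,1]
    - [0,-0.06,0,0,1]
    - [0,-0.15,0,0,1]
    - [0,-0.4,0,0,1]
    - [0,-0.7,0,0,1]
    - [0,-1,0,0,1]
    - [0,-1,0,0,1]
    - [0,-1,0,0,1]

```text
t: 14.32
ee_pos: [0.5468, -0.3001, 0.1519]
tcp_rot: [-1.572, -0.004, -0.047]
ft_force: [-0.6, -0.1, -1.9]
grip_width: -0.002
```

>>> jog_arm:
  deltas:
    - [-0.25,-0.2,0,0,1]
    - [-0.5,-0.4,0,0,1]
    - [-0.75,-0.5,0,0,1]
    - [-0.9,-0.5,0,0,1]
    - [-0.9,-0.5,0,0,1]
    - [-0.9,-0.5,0,0,1]

```text
t: 14.82
ee_pos: [0.4372, -0.2946, 0.2091]
tcp_rot: [-1.57, 0.001, -0.048]
ft_force: [1.0, 0.3, 0.3]
grip_width: -0.002
```

Run:
```python
from h import *
s=readout.read_state();print(s["t"],s["ee_pos"],s["ft_force"])
q,e=camera("top");p,d=camera("scene")
z=np.load("top0.npz")
W=cloud("top",e);np.set_printoptions(linewidth=200)
t=cv2.medianBlur(W[...,2].astype(np.float32),3);t0=cv2.medianBlur(cloud("top",z["d"])[...,2].astype(np.float32),3)
print((t[222:236:3,300:324:2]*1000).astype(int));print((t[230:254:3,220:240:3]*1000).astype(int))
mc=(t>.0305)&(t<.045)&(np.mgrid[0:400,0:640][1]>408)&(np.mgrid[0:400,0:640][1]<438);mc[:200]=0;mc[228:]=0
Q=W[mc];Q=Q[Q[:,2]<.1];print("cap",len(Q),Q.mean(0),np.median(Q[:,2]))
ch=(np.abs(t-t0)>.012)&(np.abs(t-t0)<.5);ch[:110]=0;ch[275:]=0;ch[:,:195]=0;ch[:,450:]=0
n,l,st,ce=cv2.connectedComponentsWithStats(ch.astype(np.uint8));print("changes",[list(x) for x in st[1:] if x[4]>8])
cv2.imwrite("pics/d.png",np.vstack([cv2.resize(q[110:280,195:450],None,fx=2.4,fy=2.4)]) [...,::-1])
```

```text
14.8167 [ 0.43717172 -0.29455114  0.20909709] [1.00998072 0.28009691 0.28505722]
[[39 40 41 41 43 42 41 40 41 41 42 42]
 [40 44 47 47 47 46 48 48 50 51 50 43]
 [41 46 46 46 46 45 47 49 50 52 49 41]
 [41 43 43 44 46 47 48 49 51 53 51 42]
 [41 40 40 40 40 41 39 41 42 41 41 41]]
[[42 42 42 40 43 42 37]
 [42 43 46 48 44 42 40]
 [43 48 48 47 46 42 41]
 [42 45 47 47 47 43 42]
 [43 45 49 48 51 43 42]
 [40 42 51 51 50 46 42]
 [38 41 52 54 55 45 42]
 [ 2 42 46 54 49 43 43]]
cap 180 [ 0.54468744 -0.299342    0.0357705 ] 0.035940740143771355
changes [[np.int32(428), np.int32(249), np.int32(22), np.int32(22), np.int32(284)]]
```

View pics/d.png

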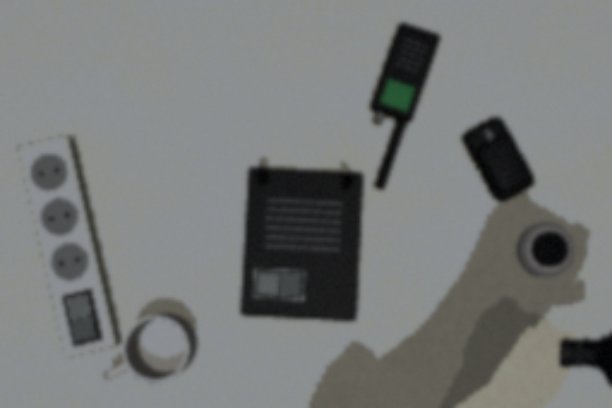

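The final view shows everything in place. Both rockers, at (82,317) and (278,284), are switched over, and the cap at (549,248) is up again. The gripper, at (590,350), is clear.

```bash
python3 -c "
from h import *
print(ctrl.finish_job())"
```

```text
the job is handed in; nothing more can be done
None
```

I pressed the power bar rocker, then the network unit rocker, then the start button, with the gripper shut, and handed the job in at about 15 s of the allowed 64 s.

- **Power bar rocker:** the highest force I read was 6.7 N. The pressed paddle now measures level at about 48 mm and the opposite side is up, so it is fully on.
- **Network unit rocker:** the highest force I read was 7.4 N. The pressed paddle is level at about 46 mm, and the unit's measured position changed by less than 0.3 mm.
- **Start button:** I pressed it to about 5.8 mm of travel at 6.8 N. The cap is back up at about 35.9 mm and the puck stayed within about 0.2 mm of where it was.
- **Mug, handset and mouse:** comparing depth images from before and after showed only the raised arm as a change; that check catches height changes over 12 mm.

None of these checks failed or disagreed. On both rockers the force read near zero partway down, then rose sharply at the stop, and the depth images confirmed both had switched over.

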